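Point out the empty pocket and the missing wrench

TASK

One wrench of the set is missing from the foam tray. Show your mate which: point the fingertips straight down at the middle of the empty pocket, two or three centimetres above the foam, and hold still there for a good second; then point in the same way at the middle of the one wrench on the cardboard that belongs in that pocket, and finish there, still pointing at it. Touch and move nothing, and point at no other wrench: go from one to the other well above the tools and come down from above.

Things in the scene. Friction and masses are not known exactly. Their poses are not given: they have to be found in the camera images.
- tray: foam tray of a wrench set, fixed, at any angle, left or right on the bench: dark slab 286 x 234 mm, 25 mm high, with five pockets side by side, 10 mm deep with lighter grey bottoms, cut to the outlines of combination wrenches 120, 145, 180, 220 and 250 mm long in order of size. Origin under its centre; x along the pockets to their ring ends, z up
- empty_pocket (a point): middle of the empty pocket, level with the foam's top face (25 mm above the bench). The pocket fits a wrench 180 mm long; it is about 185 mm long, up to 33 mm wide, with a round finger scoop at its middle. Its neighbours' centre lines are 38 and 45 mm away. x runs along it to its ring end, z up
- loose10_mid (a point): middle of a plain steel combination wrench 145 mm long (10 mm across the flats, one open end, one ring end) lying on the cardboard sheet (340 x 400 mm, 4 mm thick). The point is half-way along and half-way through its shank, about 3.5 mm above the cardboard; no part of the wrench rises more than 10 mm above it. x runs along the shank to the ring end, z up
- loose13_mid (a point): middle of a plain steel combination wrench 180 mm long (13 mm across the flats, one open end, one ring end) lying on the cardboard sheet (340 x 400 mm, 4 mm thick). The point is half-way along and half-way through its shank, about 3.5 mm above the cardboard; no part of the wrench rises more than 10 mm above it. x runs along the shank to the ring end, z up
- loose17_mid (a point): middle of a plain steel combination wrench 220 mm long (17 mm across the flats, one open end, one ring end) lying on the cardboard sheet (340 x 400 mm, 4 mm thick). The point is half-way along and half-way through its shank, about 3.5 mm above the cardboard; no part of the wrench rises more than 10 mm above it. x runs along the shank to the ring end, z up
- tray8_mid (a point): middle of the 120 mm wrench (8 mm across the flats) lying in its pocket of the foam tray, half-way along its shank, about 7 mm below the foam's top face; x along the shank to the ring end, z up.
- tray10_mid (a point): middle of the 145 mm wrench (10 mm across the flats) lying in its pocket of the foam tray, half-way along its shank, about 7 mm below the foam's top face; x along the shank to the ring end, z up.
- tray17_mid (a point): middle of the 220 mm wrench (17 mm across the flats) lying in its pocket of the foam tray, half-way along its shank, about 7 mm below the foam's top face; x along the shank to the ring end, z up.
- tray19_mid (a point): middle of the 250 mm wrench (19 mm across the flats) lying in its pocket of the foam tray, half-way along its shank, about 7 mm below the foam's top face; x along the shank to the ring end, z up.
- tape: pocket tape measure lying on the cardboard, 72 x 62 x 37 mm high; origin under its centre
- screwdriver: screwdriver, 150 mm, black handle, lying on the cardboard; origin at its underside, x towards the tip
- bearing: steel ball-bearing ring, 52 mm across and 15 mm high, flat on the cardboard; origin under its centre
- socket: short steel socket standing on the cardboard, 29 mm across, 38 mm high; origin under its centre
Not all that is in view belongs to the job. Leave any purple look-alike of the part that bears loose13_mid alone.

How it is judged:
By the outcome, as a careful person would: the job done as asked, in the order asked, and still so for the second after the job is handed in, with the robot touching nothing.
It also fails if it takes over 35 s, if anything falls off the work surface, if the arm or the gripper's body presses on something with over 40 N, if the wrist force passes 120 N, or if a joint passes its speed limit or range.

ROBOT

A 6-joint arm with a two-finger parallel gripper is mounted at the origin on the work surface. World frame = base frame: x ahead of the robot, y to its left, z up, the work surface at z = 0. Lengths are in m, angles in rad, forces in N, time in s.
With the tool pointing down it reaches from about 0.3 to 0.875 m from the base axis. Payload 6.4 kg.
Tool frame: the origin (TCP) lies at the very end of the fingers, on their centre line; the grasp point (between the pads) lies 19 mm behind it; z points along the fingers, y is the direction in which the jaws open and shut (so a half turn about z gives the same grasp; the last joint's range is limited). The gripper opens to 88 mm and grips with 3 to 60 N. Pads are 18 mm wide; open, the fingers measure 123 mm over their backs; the gripper's body (75 mm by 187 mm) begins 45 mm behind the grasp point.
Start: joints at [1.114, 0.181, 1.607, -0, 1.354, -0.206], TCP at [0.143, 0.557, 0.239] pointing down, gripper open.
Joint ranges: [-2.99, 2.99], [-0.89, 2.07], [0.3, 2.58], [-1.14, 4.28], [0, 2.63], [-3.12, 3.12]. Speed limits (rad/s): [2.57, 2.57, 3.01, 3.14, 3.14, 3.14].

INTERFACE

Orientations are given as a rotation vector (axis times angle).
In Python, from rig import ctrl, optics, models gives the robot as it stands.
- The arm moves only by the tool play_rows, never from a script. Its argument "steps" is a list that holds one entry, the list of rows, each a list of 7 numbers: the finger opening in mm, from 0 to 88.1, then the shift along the tool's x, y, z each as a share of 400 mm, from -1 to 1, then the turn, a rotation vector about the tool's x, y, z each as a share of pi rad, from -1 to 1. In form: [[[claw, tx, ty, tz, wx, wy, wz], ...]]. A call has 1 to 12 rows; each row is the pose to reach, as a shift and turn from the pose measured when the call began, along the tool's axes at that moment, turning the shorter way round; what a row does not reach only later rows make up. A row lasts 1/10 s, in which the tool goes at most 50 mm and 8.59 degrees, less where a joint would pass 70% of its speed; a pose out of reach is approached as far as the arm can. A call with a number of a shift or a turn outside -1 to 1 is refused whole. A call with a gripper value outside its range is refused whole. The fingers move at their own pace and stop on an object; the grip force is fixed at half the most. Time passes only in rows, so rows that repeat a pose let the fingers close. It gives the time, the measured TCP pose, the force and the opening at its end, in the units of the state.
- ctrl.state(): the state, without advancing time (a new reading comes with each control period).
- optics.grab_frame(name): name is "scene" or "top" or "wrist"; returns a dict with "frame" (384x512x3 uint8, red, green, blue), "range_z" (384x512 float32, m along the optical axis (not along the pixel's ray), 0 where there is no reading), "fx", "fy", "cx", "cy" (pixels), "world_from_camera" (4x4, takes a point from camera to world coordinates); the wrist camera has in their place "hand_eye" (4x4, takes a point from camera to tool coordinates, whose origin is the TCP and whose axes are the flange's). Camera axes: x right, y down, z forward; pixel columns grow to the right and rows downward; lengths in m; the calibration is good to about 2 mm. A picture is of the moment at which its call begins: read the wrist's pose just before it.
- ctrl.close_job(): hands the job in, once; it reports no verdict.
Trained networks look in a picture, given as the dict that the camera call returned (one of the last four; its "shot" number tells which), for a name from the list of things; names that differ only in an ending like _2 or _b are one class to them, and where a whole thing is asked for, a point or a joint stands for the part that bears it (a point fixed in the world has none). Each returns a list of dicts, best first, with "conf" (0 to 1); they miss things now and then, are a little off and sometimes report something else, mostly with a low value. They report only what shows in the picture. A call takes as long as a camera call. They do not tell look-alikes from the thing itself.
- models.masks_of(picture, query): "region" (384x512 bool, what is visible of it) and "uv" ([column, row] in pixels, amid what is visible of it).
- models.pinpoint(picture, query): "uv" ([column, row] in pixels: a listed point, or the origin of a listed thing).
The state is a dict: "clock": time; "joint_pos": joint angles; "qd": joint speeds; "tau": joint torques, N m; "tcp_pos": TCP position; "eef_rot": TCP orientation; "contact_force": force on the tool from outside, world axes, zero at the start; "moment": the same for the moment, N m; "finger_gap": opening from 0.0 (shut) to 1.0 (fully open).
Only numpy, scipy, OpenCV 4.12 (cv2) and the standard library are available. Lean on these libraries where they do the work, as an engineer would, in place of code of your own. Each camera call takes 0.05 s, during which the arm holds its last target.

## Working session

There is one attempt and no reset: what is moved stays moved. The work goes in short steps, Python scripts to look and compute and a tool call to move; the robot and the scene stay as the last step left them, time stands still between calls to the robot, and variables do not carry over. Pictures are saved under pics/ and viewed, and the job is handed in when it is done.

Besides the shell and the picture viewer there is one more tool, called after "Request:" in YAML: its name, and indented under it one key for each argument. play_rows: Moves the arm, as the interface text tells. Shift numbers are shares of 400 mm and turn numbers shares of pi rad, none past 1 either way. Its arguments: {"type":"object","properties":{"steps":{"type":"array"}},"required":["steps"]}

```bash
mkdir -p pics
cat > h.py <<'E'
import numpy as np,cv2,pickle
from rig import ctrl,optics,models
def world(p,uv,z=None):
    T=p['world_from_camera'];u,v=uv
    d=np.array([(u-p['cx'])/p['fx'],(v-p['cy'])/p['fy'],1.]);D=T[:3,:3]@d;o=T[:3,3]
    if z is not None: return o+D*(z-o[2])/D[2]
    r=p['range_z'][int(round(v)),int(round(u))];return o+D*r
E
python3 - <<'E'
from h import *
s=ctrl.state();print(s['clock'],s['tcp_pos'],s['eef_rot'],s['finger_gap'])
for n in ['top','scene']:
    p=optics.grab_frame(n);pickle.dump(p,open(n+'.pkl','wb'))
    cv2.imwrite(f'pics/{n}0.png',cv2.resize(p['frame'][:,:,::-1],(800,600),interpolation=cv2.INTER_CUBIC))
    for q in ['tray','empty_pocket','loose10_mid','loose13_mid','loose17_mid','tray10_mid','tray17_mid']:
        for r in models.pinpoint(p,q)[:4]:
            print(n,q,np.round(r['uv'],1),round(r['conf'],2),np.round(world(p,r['uv'],.025 if 'tray' in q or 'empty' in q else .0075),3), np.round(world(p,r['uv']),3))
print(ctrl.state()['clock'])
E
```

```text
0.0 [0.1424505  0.55655164 0.23783726] [-3.92808508e-01 -3.11638954e+00  2.47581890e-03] 1.0030465006776301
top tray [327.  168.1] 0.86 [ 0.525 -0.233  0.025] [ 0.525 -0.233  0.026]
top empty_pocket [320.7 166.3] 0.91 [ 0.53  -0.216  0.025] [ 0.532 -0.217  0.018]
top loose10_mid [161.3 162.3] 0.73 [0.551 0.237 0.008] [0.55  0.236 0.012]
top loose10_mid [308.3 167.7] 0.42 [ 0.531 -0.183  0.008] [ 0.528 -0.182  0.019]
top loose13_mid [167.9 129. ] 0.61 [0.65  0.22  0.008] [0.649 0.219 0.012]
top loose13_mid [157.8 277.8] 0.57 [0.226 0.239 0.008] [ 0.226  0.241 -0.002]
top tray10_mid [306.9 168.1] 0.71 [ 0.526 -0.177  0.025] [ 0.526 -0.177  0.022]
top tray17_mid [335.8 163.5] 0.62 [ 0.538 -0.259  0.025] [ 0.538 -0.259  0.025]
scene tray [171.8 252.6] 0.69 [ 0.571 -0.233  0.025] [ 0.569 -0.233  0.024]
scene empty_pocket [175.  238.5] 0.63 [ 0.528 -0.218  0.025] [ 0.517 -0.217  0.015]
scene loose10_mid [351.1 207.8] 0.51 [0.547 0.222 0.007] [0.551 0.22  0.01 ]
scene loose10_mid [301.2 232.2] 0.31 [0.589 0.066 0.007] [0.599 0.061 0.018]
scene loose10_mid [337.  184.9] 0.21 [0.445 0.237 0.007] [0.447 0.236 0.009]
scene loose13_mid [369.  229.9] 0.83 [0.637 0.219 0.007] [0.641 0.216 0.012]
scene loose13_mid [307.2 152.9] 0.64 [0.263 0.233 0.007] [ 0.251  0.239 -0.   ]
scene loose17_mid [343.1 184.9] 0.85 [0.451 0.252 0.007] [0.456 0.249 0.011]
scene tray10_mid [191.1 234. ] 0.68 [ 0.525 -0.18   0.025] [ 0.519 -0.18   0.02 ]
scene tray17_mid [161.2 250.4] 0.7 [ 0.556 -0.254  0.025] [ 0.551 -0.254  0.021]
0.8
```

View pics/top0.png

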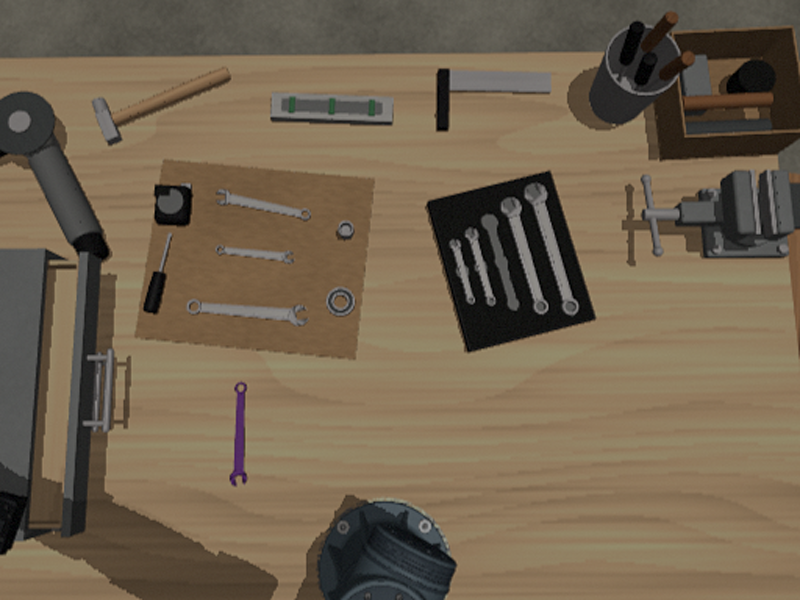

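View pics/scene0.png

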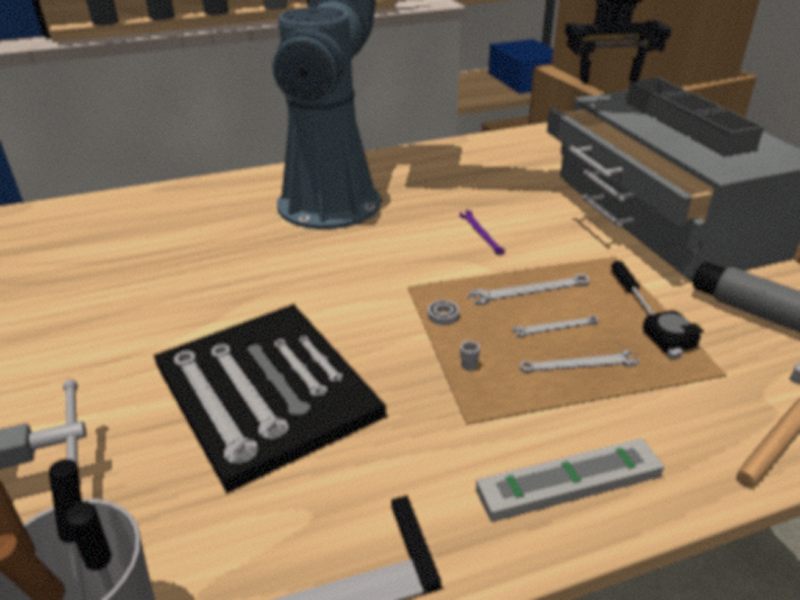

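Run:
```python
import pickle,cv2
p=pickle.load(open('top.pkl','rb'))
f=p['frame'][:,:,::-1]
cv2.imwrite('pics/c1.png',cv2.resize(f[90:290,80:260],None,fx=3,fy=3,interpolation=cv2.INTER_CUBIC))
cv2.imwrite('pics/c2.png',cv2.resize(f[100:240,270:400],None,fx=4,fy=4,interpolation=cv2.INTER_CUBIC))
```

```text
(no output)
```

View pics/c1.png

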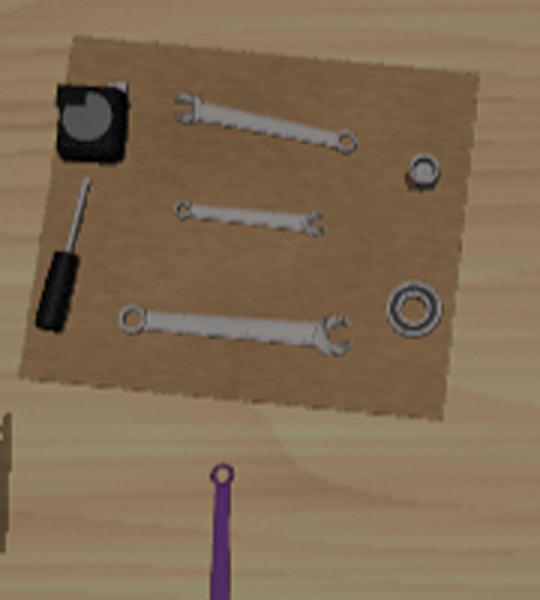

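View pics/c2.png

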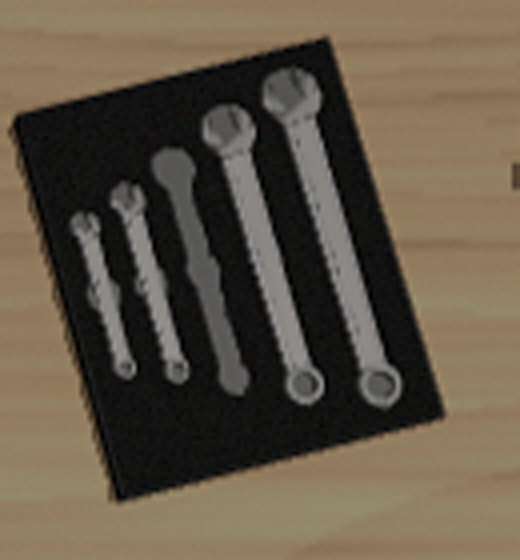

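The three candidates on the cardboard are at (168,131), (161,162) and (158,199) in the top image, about 180, 147 and 225 mm long. The purple look-alike is at (154,278). The empty pocket is the middle one, around (320.6,168). Next I'll refine the two midpoints and check that the space around the gripper is clear.

Run:
```python
from h import *
p=pickle.load(open('top.pkl','rb'));q=pickle.load(open('scene.pkl','rb'))
def ends(p,query,z,near):
    r=[m for m in models.masks_of(p,query)]
    for m in r:
        pts=np.argwhere(m['region'])[:,::-1].astype(float)
        W=np.array([world(p,a,z) for a in pts])[:,:2]
        c,s,a=cv2.minAreaRect(W.astype(np.float32)*1000)
        print(query,round(m['conf'],2),len(pts),'uv',np.round(pts.mean(0),1),'c',np.round(c,1),'size',np.round(s,1),round(a,1),np.round(m['uv'],1))
for n in ['top','scene']:
    p=optics.grab_frame(n);print(n)
    for k,z in [('loose13_mid',.0095),('loose10_mid',.0095),('loose17_mid',.0095),('empty_pocket',.025),('tray',.025)]:
        try: ends(p,k,z,None)
        except Exception as e: print(k,e)
# bright threshold, top
p=pickle.load(open('top.pkl','rb'))
f=cv2.resize(p['frame'],None,fx=4,fy=4,interpolation=cv2.INTER_CUBIC)
g=cv2.cvtColor(f,cv2.COLOR_RGB2HSV)
def seg(mask,box,z,name):
    x0,y0,x1,y1=box;M=np.zeros_like(mask);M[y0*4:y1*4,x0*4:x1*4]=mask[y0*4:y1*4,x0*4:x1*4]
    n,l,st,ce=cv2.connectedComponentsWithStats(M.astype(np.uint8));i=1+np.argmax(st[1:,4])
    pts=(np.argwhere(l==i)[:,::-1]+.5)/4-.5
    W=np.array([world(p,a,z) for a in pts])[:,:2].astype(np.float32)*1000
    print(name,cv2.minAreaRect(W),W.mean(0))
seg((g[...,1]<70)&(g[...,2]>95),(130,112,205,145),.0095,'13')
seg((g[...,1]<70)&(g[...,2]>95),(130,150,205,175),.0095,'10')
seg((g[...,1]<70)&(g[...,2]>95),(110,185,200,212),.0095,'17')
seg((g[...,2]>55),(306,134,334,202),.02,'pocket')
# obstacles: depth height map
H,Wd=p['range_z'].shape
uu,vv=np.meshgrid(np.arange(Wd),np.arange(H));z=p['range_z']
c=np.stack([(uu-p['cx'])/p['fx']*z,(vv-p['cy'])/p['fy']*z,z],-1)
P=c@p['world_from_camera'][:3,:3].T+p['world_from_camera'][:3,3]
for x in np.arange(0.0,1.0,.1):
    r=[]
    for y in np.arange(-.6,.75,.1):
        m=(abs(P[...,0]-x)<.05)&(abs(P[...,1]-y)<.05)&(z>0)
        r.append(f'{P[m][:,2].max():.2f}' if m.any() else '--')
    print(f'{x:.1f}',*r)
w=optics.grab_frame('wrist');cv2.imwrite('pics/w0.png',w['frame'][:,:,::-1])
```

```text
top
loose13_mid 0.77 384 uv [153.  279.7] c [227.3 254.8] size [177.4  27.1] 1.3 [151.5 279.8]
loose13_mid 0.51 341 uv [166.7 131.2] c [644.  217.9] size [177.8  28.5] 79.4 [161.3 128.3]
loose10_mid 0.65 225 uv [166.6 162.8] c [547.8 231.7] size [138.8  20.9] 85.9 [166.9 161.8]
loose17_mid 0.65 500 uv [161.  199.5] c [440.5 245.1] size [213.5  34.2] 86.8 [162.  200.7]
loose17_mid 0.38 99 uv [221.2 147.3] c [593.2  65.2] size [31.6 28.8] 43.8 [221.1 147.7]
empty_pocket 0.66 6708 uv [324.4 168.7] c [ 529.9 -231.5] size [289.3 238.1] 13.8 [320.9 169.2]
tray 0.94 6650 uv [323.7 168.6] c [ 530.4 -230.1] size [288. 239.] 13.7 [325.  169.5]
scene
loose13_mid 0.61 207 uv [308.3 147.5] c [236.6 246.4] size [ 30.9 181.2] 86.8 [305.4 148.8]
loose13_mid 0.59 479 uv [369.8 231.4] c [643.7 215.3] size [176.8  32.6] 77.7 [369.  227.4]
loose10_mid 0.64 268 uv [354.5 208. ] c [552.7 232. ] size [134.8  22.4] 85.0 [351.8 207.7]
loose10_mid 0.24 255 uv [401.1 178.2] c [496.3 408.1] size [ 34.6 158.8] 72.6 [400.2 178.2]
loose17_mid 0.96 464 uv [338.8 184.1] c [444.4 245. ] size [217.7  42.5] 86.3 [341.6
[... 1016 characters left out ...]
0.37 0.39 0.37 0.01 0.01 0.01 0.01 0.01 0.00
0.1 0.01 0.01 0.01 0.01 0.01 0.37 0.39 0.10 0.01 0.01 0.01 0.35 0.19 --
0.2 0.01 0.01 0.01 0.01 0.01 0.01 0.01 0.01 0.01 0.01 0.16 0.35 0.20 --
0.3 0.01 0.01 0.01 0.01 0.01 0.01 0.01 0.01 0.01 0.01 0.16 0.20 0.20 --
0.4 0.01 0.01 0.03 0.03 0.03 0.03 0.01 0.02 0.02 0.02 0.16 0.20 0.20 --
0.5 0.15 0.10 0.03 0.03 0.03 0.03 0.01 0.02 0.02 0.02 0.03 0.20 0.20 --
0.6 0.15 0.09 0.01 0.03 0.03 0.03 0.04 0.05 0.02 0.03 0.05 0.07 0.07 0.01
0.7 0.14 0.11 0.01 0.03 0.03 0.03 0.01 0.01 0.01 0.03 0.05 0.06 0.09 0.08
0.8 0.09 0.23 0.23 0.01 0.01 0.02 0.03 0.03 0.03 0.01 0.03 0.03 0.09 0.09
0.9 0.12 0.23 0.23 0.02 0.02 0.02 0.02 0.03 0.03 0.03 0.03 0.02 0.01 0.01
```

View pics/w0.png

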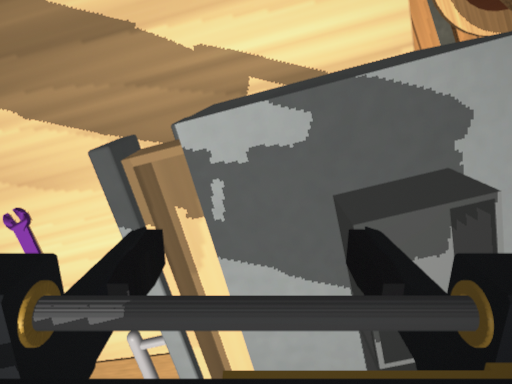

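Both measurements agree. The empty pocket is at about (0.530,-0.217) and the 180 mm wrench is at about (0.644,0.217). The wrist view shows the gripper over the cabinet, so I'll lift first and then swing out over the bench.

Request:
play_rows:
  steps:
    - [[0,0,0,-0.12,0,0,0],[0,0,0,-0.25,0,0,0],[0,0,0,-0.25,0,0,0],[0,-0.1,-0.06,-0.25,0,0,0],[0,-0.2,-0.12,-0.25,0,0,0],[0,-0.3,-0.18,-0.25,0,0,0],[0,-0.4,-0.24,-0.25,0,0,0],[0,-0.5,-0.3,-0.25,0,0,0],[0,-0.6,-0.36,-0.25,0,0,0],[0,-0.7,-0.42,-0.25,0,0,0],[0,-0.8,-0.48,-0.25,0,0,0],[0,-0.94,-0.55,-0.25,0,0,0]]

```text
clock: 2.65
tcp_pos: [0.4436, 0.2574, 0.3388]
eef_rot: [0.393, 3.117, 0.001]
contact_force: [0.3, 0.5, 0.4]
finger_gap: 0.004
```

```bash
cat >> h.py <<'E'
from scipy.spatial.transform import Rotation as Ro
def delta(t):
    s=ctrl.state();R=Ro.from_rotvec(s['eef_rot']).as_matrix()
    print(s['clock'],np.round(s['tcp_pos'],4),np.round(R[:,2],3),'q',np.round(s['joint_pos'],2),'gap',s['finger_gap'])
    print('shares',np.round(R.T@(np.array(t)-s['tcp_pos'])/.4,3))
E
python3 -c "
from h import *
delta([.53,-.217,.33])"
```

```text
2.65 [0.4436 0.2574 0.3388] [ 0.  0. -1.] q [ 0.29 -0.03  1.63  0.    1.54 -1.03] gap 0.003683665909669719
shares [-0.503 -1.095  0.022]
```

Request:
play_rows:
  steps:
    - [[0,-0.05,-0.1,0,0,0,0],[0,-0.1,-0.2,0,0,0,0],[0,-0.15,-0.3,0,0,0,0],[0,-0.2,-0.4,0,0,0,0],[0,-0.25,-0.5,0,0,0,0],[0,-0.3,-0.6,0,0,0,0],[0,-0.34,-0.7,0,0,0,0],[0,-0.38,-0.8,0,0,0,0],[0,-0.42,-0.9,0,0,0,0],[0,-0.46,-1.0,0,0,0,0],[0,-0.46,-1.0,0,0,0,0]]

```text
clock: 3.75
tcp_pos: [0.5225, -0.1804, 0.3377]
eef_rot: [-0.401, -3.116, 0.001]
contact_force: [0.1, 0.3, -1.3]
finger_gap: 0.002
```

```bash
python3 -c "
from h import *
delta([.53,-.217,.05])
w=optics.grab_frame('wrist');cv2.imwrite('pics/w1.png',w['frame'][:,:,::-1])
s=ctrl.state();R=Ro.from_rotvec(s['eef_rot']).as_matrix()
T=np.eye(4);T[:3,:3]=R;T[:3,3]=s['tcp_pos'];w['world_from_camera']=T@w['hand_eye']
pickle.dump(w,open('w1.pkl','wb'))
for k in ['empty_pocket','tray']:
  for r in models.pinpoint(w,k)[:2]: print(k,r['uv'],r['conf'],world(w,r['uv'],.025))
C=np.linalg.inv(w['world_from_camera'])@[.53,-.217,.025,1]
print('expected uv',w['fx']*C[0]/C[2]+w['cx'],w['fy']*C[1]/C[2]+w['cy'])
"
```

```text
3.75 [ 0.5225 -0.1804  0.3377] [-0.    -0.001 -1.   ] q [-0.55  0.07  1.54 -0.    1.54 -1.86] gap 0.0015919387959732816
shares [-0.041 -0.083  0.719]
empty_pocket [231.3, 154.5] 0.65 [ 0.53338943 -0.21441583  0.025     ]
tray [226.6, 156.1] 0.98 [ 0.53392044 -0.22136452  0.025     ]
expected uv 228.84400189492186 152.6387670013746
```

View pics/w1.png

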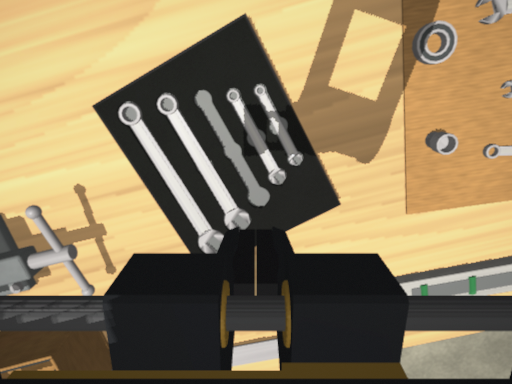

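The wrist view shows the empty pocket running from (203,89) to (260,207), with four steel wrenches in the other pockets. I'll segment it for a more exact middle.

```bash
python3 -c "
from h import *
w=pickle.load(open('w1.pkl','rb'));f=w['frame']
g=cv2.cvtColor(f,cv2.COLOR_RGB2GRAY)
print(g[100:200:10,190:275:5])
M=((g>50)&(g<140)).astype(np.uint8);n,l,st,ce=cv2.connectedComponentsWithStats(M,connectivity=4)
i=l[105,211] or l[185,254];print(i,st[i])
pts=np.argwhere(l==i)[:,::-1]
for z in(.015,.02,.025):
  W=np.array([world(w,a.astype(float),z) for a in pts])[:,:2].astype(np.float32)*1000
  print(cv2.minAreaRect(W))
"
```

```text
[[ 36  82 160 160 158  38  36  36 207 216 195  36  37  38 155 235 149]
 [ 36  35  33 159 160 153  37  37  35 116 241 119  22  22  21 101 202]
 [ 38  38  37  35 150 159 158  37  36  37  85 132 123  21  20  22 125]
 [177  37  37  37  37 133 158 158  36  37  36  49 131 126  65  23  68]
 [235 230  37  37  37  36 118 157 157  36  37  21  82 129 127  45  37]
 [233 234 227  36  36  37  37 141 156 155 147  22  20  24 127 177  35]
 [ 36 229 235 222  72  38  37  38  47 154 154  75  38  37  37 228 230]
 [ 37  35 210 235 227 142  39  37  37  36 153 152 109  38  36  37 222]
 [ 37  38  37 124 233 233 218  37  37  36  34 142 150 133  36  37 126]
 [ 38  36  37  36  69 229 232 224  37  38  37  36 149 149 149 143  36]]
0 [     0      0    512    384 157741]
((648.88916015625, -208.6217041015625), (909.0792846679688, 610.5366821289062), 75.33277893066406)
((646.7625732421875, -208.09036254882812), (899.4003295898438, 604.0363159179688), 75.33277893066406)
((644.6363525390625, -207.559326171875), (889.7213134765625, 597.5357055664062), 75.3327865600586)
```

```bash
python3 -c "
from h import *
w=pickle.load(open('w1.pkl','rb'));f=w['frame']
g=cv2.cvtColor(f,cv2.COLOR_RGB2GRAY)
M=((g>90)&(g<170)).astype(np.uint8);n,l,st,ce=cv2.connectedComponentsWithStats(M,connectivity=4)
i=l[100,205];print(i,st[i])
pts=np.argwhere(l==i)[:,::-1]
for z in(.015,.02,.025):
  W=np.array([world(w,a.astype(float),z) for a in pts])[:,:2].astype(np.float32)*1000
  print(cv2.minAreaRect(W))
m=np.all(abs(np.stack([0*g]))==0,0)
t=[r for r in models.masks_of(w,'tray')][:1]
for r in t:
  pts=np.argwhere(r['region'])[:,::-1]
  W=np.array([world(w,a.astype(float),.025) for a in pts])[:,:2].astype(np.float32)*1000
  print('tray',r['conf'],cv2.minAreaRect(W))
"
```

```text
89 [ 195   90   75  116 1750]
((530.859619140625, -213.92922973632812), (186.88150024414062, 30.177349090576172), 15.246147155761719)
((529.9899291992188, -213.341552734375), (184.8917694091797, 29.856077194213867), 15.246150016784668)
((529.1201782226562, -212.75389099121094), (182.9020233154297, 29.53475570678711), 15.2461519241333)
tray 0.96 ((534.4198608398438, -228.76351928710938), (288.8800048828125, 235.49778747558594), 14.128239631652832)
```

Request:
play_rows:
  steps:
    - [[0,-0.04,-0.078,0,0,0,0],[0,-0.04,-0.078,0.1,0,0,0],[0,-0.04,-0.078,0.2,0,0,0],[0,-0.04,-0.078,0.3,0,0,0],[0,-0.04,-0.078,0.4,0,0,0],[0,-0.04,-0.078,0.5,0,0,0],[0,-0.04,-0.078,0.58,0,0,0],[0,-0.04,-0.078,0.64,0,0,0],[0,-0.04,-0.078,0.68,0,0,0],[0,-0.04,-0.078,0.71,0,0,0],[0,-0.04,-0.078,0.719,0,0,0],[0,-0.04,-0.078,0.719,0,0,0]]

```text
clock: 5.15
tcp_pos: [0.5307, -0.208, 0.051]
eef_rot: [0.39, 3.117, 0.002]
contact_force: [-1.0, -0.3, -0.5]
finger_gap: 0.005
```

```bash
python3 -c "
from h import *
delta([.53,-.215,.05])
w=optics.grab_frame('wrist');cv2.imwrite('pics/w2.png',w['frame'][:,:,::-1])
p=optics.grab_frame('scene');cv2.imwrite('pics/s2.png',cv2.resize(p['frame'][170:330,80:290,::-1],None,fx=3.6,fy=3.6))
"
```

```text
5.15 [ 0.5307 -0.208   0.051 ] [ 0.     0.001 -1.   ] q [-0.58  0.41  1.74  0.    0.99 -1.9 ] gap 0.005353579022697327
shares [-0.003 -0.017  0.002]
```

View pics/w2.png

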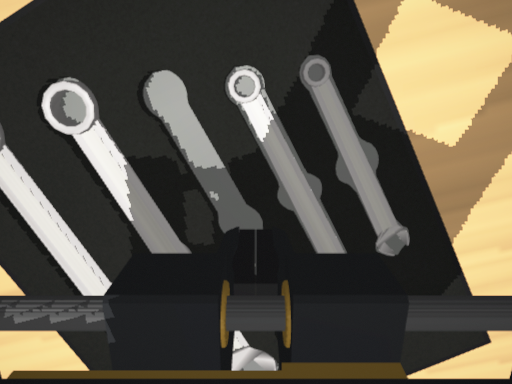

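View pics/s2.png

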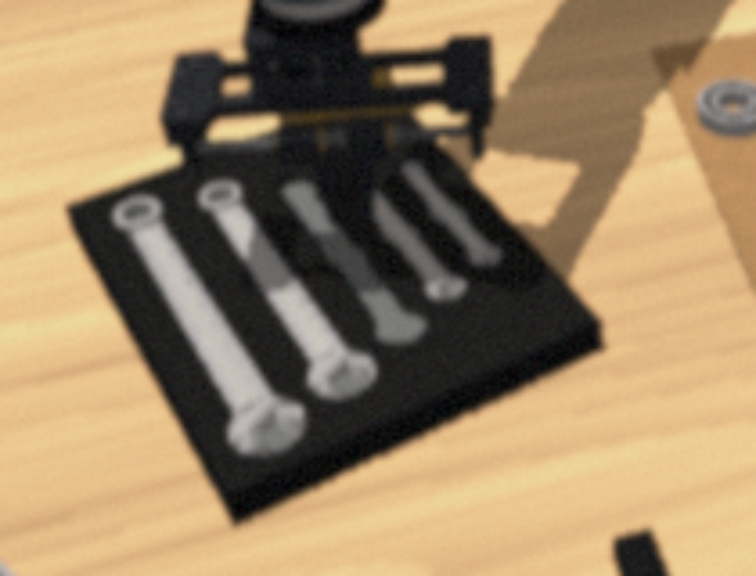

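The tip is 7 mm short in y, over the pocket's flank. I'll correct that and hold.

Request:
play_rows:
  steps:
    - [[0,-0.003,-0.017,0.002,0,0,0],[0,-0.003,-0.017,0.002,0,0,0],[0,-0.003,-0.017,0.002,0,0,0],[0,-0.003,-0.017,0.002,0,0,0]]

```text
clock: 5.65
tcp_pos: [0.5307, -0.2158, 0.0513]
eef_rot: [0.391, 3.115, 0.0]
contact_force: [-0.3, 0.7, 0.3]
finger_gap: 0.003
```

```bash
python3 -c "
from h import *
for i in range(3):
  delta([.53,-.215,.05]); w=optics.grab_frame('wrist')
cv2.imwrite('pics/w3.png',w['frame'][:,:,::-1])
"
```

```text
5.65 [ 0.5307 -0.2158  0.0513] [ 0.002 -0.    -1.   ] q [-0.59  0.41  1.74  0.    0.99 -1.92] gap 0.0028884381118460694
shares [0.002 0.002 0.003]
5.7 [ 0.5307 -0.2157  0.0512] [ 0.002  0.    -1.   ] q [-0.59  0.41  1.74  0.    0.99 -1.92] gap 0.006869270069174706
shares [0.002 0.001 0.003]
5.75 [ 0.5307 -0.2156  0.0511] [ 0.002  0.    -1.   ] q [-0.59  0.41  1.74  0.    0.99 -1.92] gap 0.006813804760360598
shares [0.002 0.001 0.003]
```

View pics/w3.png

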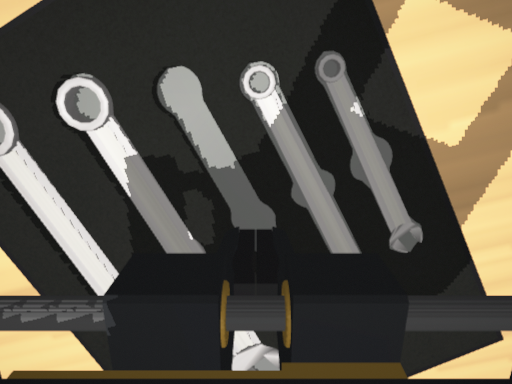

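The tip is now over the pocket's middle, 26 mm above the foam. I'll hold here for 1.5 s.

Request:
play_rows:
  steps:
    - [[0,0,0,0,0,0,0],[0,0,0,0,0,0,0],[0,0,0,0,0,0,0],[0,0,0,0,0,0,0],[0,0,0,0,0,0,0],[0,0,0,0,0,0,0],[0,0,0,0,0,0,0],[0,0,0,0,0,0,0],[0,0,0,0,0,0,0],[0,0,0,0,0,0,0],[0,0,0,0,0,0,0],[0,0,0,0,0,0,0]]

```text
clock: 7.0
tcp_pos: [0.5306, -0.2156, 0.0511]
eef_rot: [0.391, 3.116, 0.001]
contact_force: [0.4, 1.0, -0.2]
finger_gap: 0.005
```

Request:
play_rows:
  steps:
    - [[0,0,0,0,0,0,0],[0,0,0,0,0,0,0],[0,0,0,0,0,0,0],[0,0,0,-0.1,0,0,0],[0,0,0,-0.2,0,0,0],[0,0,0,-0.3,0,0,0],[0,0,0,-0.4,0,0,0],[0,0,0,-0.5,0,0,0],[0,0,0,-0.6,0,0,0],[0,0,0,-0.65,0,0,0],[0,0,0,-0.65,0,0,0]]

```text
clock: 8.1
tcp_pos: [0.5316, -0.2165, 0.3151]
eef_rot: [0.39, 3.109, -0.005]
contact_force: [0.4, 0.3, -0.1]
finger_gap: 0.003
```

```bash
python3 -c "
from h import *
delta([.61,.15,.31])
"
```

```text
8.1 [ 0.5316 -0.2165  0.3151] [ 0.008 -0.004 -1.   ] q [-0.59  0.12  1.52  0.    1.49 -1.92] gap 0.0029685565381590206
shares [0.036 0.936 0.011]
```

Request:
play_rows:
  steps:
    - [[0,0,0.1,0,0,0,0],[0,0,0.2,0,0,0,0],[0,0.01,0.3,0,0,0,0],[0,0.01,0.4,0,0,0,0],[0,0.02,0.5,0,0,0,0],[0,0.02,0.6,0,0,0,0],[0,0.03,0.7,0,0,0,0],[0,0.03,0.8,0,0,0,0],[0,0.036,0.9,0,0,0,0],[0,0.036,0.936,0,0,0,0],[0,0.036,0.936,0,0,0,0],[0,0.036,0.936,0,0,0,0]]

```text
clock: 9.3
tcp_pos: [0.6096, 0.1489, 0.313]
eef_rot: [0.39, 3.111, -0.006]
contact_force: [-0.7, 0.1, -0.4]
finger_gap: 0.005
```

```bash
python3 -c "
from h import *
delta([.644,.217,.31])
w=optics.grab_frame('wrist');cv2.imwrite('pics/w4.png',w['frame'][:,:,::-1])
s=ctrl.state();R=Ro.from_rotvec(s['eef_rot']).as_matrix()
T=np.eye(4);T[:3,:3]=R;T[:3,3]=s['tcp_pos'];w['world_from_camera']=T@w['hand_eye']
for r in models.pinpoint(w,'loose13_mid')[:3]: print(r['uv'],r['conf'],world(w,r['uv'],.0075))
for r in models.masks_of(w,'loose13_mid')[:3]:
  pts=np.argwhere(r['region'])[:,::-1]
  W=np.array([world(w,a.astype(float),.009) for a in pts])[:,:2].astype(np.float32)*1000
  print(r['conf'],cv2.minAreaRect(W))
"
```

```text
9.3 [0.6096 0.1489 0.313 ] [ 0.006 -0.005 -1.   ] q [ 0.05  0.24  1.38 -0.01  1.51 -1.27] gap 0.004935558212524267
shares [-0.041  0.186  0.007]
[313.0, 153.5] 0.83 [0.64815437 0.2197445  0.0075    ]
0.7 ((643.0585327148438, 220.13604736328125), (178.84768676757812, 27.587421417236328), 75.67696380615234)
```

View pics/w4.png

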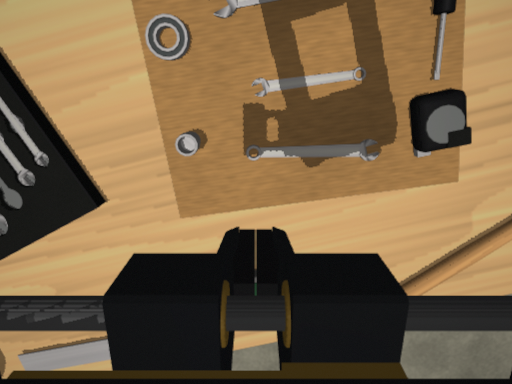

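The wrist view shows the 180 mm wrench at (247–380, 151), and the shorter 145 mm one at (310,80). The sources agree on (0.644,0.218). I'll move over it and then straight down.

Request:
play_rows:
  steps:
    - [[0,-0.02,0.1,0,0,0,0],[0,-0.041,0.189,0,0,0,0],[0,-0.041,0.189,0,0,0,0],[0,-0.041,0.189,0.1,0,0,0],[0,-0.041,0.189,0.2,0,0,0],[0,-0.041,0.189,0.3,0,0,0],[0,-0.041,0.189,0.4,0,0,0],[0,-0.041,0.189,0.5,0,0,0],[0,-0.041,0.189,0.56,0,0,0],[0,-0.041,0.189,0.6,0,0,0],[0,-0.041,0.189,0.6,0,0,0]]

```text
clock: 10.55
tcp_pos: [0.645, 0.2146, 0.0718]
eef_rot: [0.395, 3.113, -0.008]
contact_force: [-0.5, 0.7, -0.3]
finger_gap: 0.004
```

```bash
python3 -c "
from h import *
delta([.644,.2185,.034])
s=ctrl.state();R=Ro.from_rotvec(s['eef_rot']).as_matrix();z=R[:,2]
print('turn shares',R.T@np.cross(z,[0,0,-1])/np.pi)
w=optics.grab_frame('wrist');cv2.imwrite('pics/w5.png',w['frame'][:,:,::-1])
"
```

```text
10.55 [0.645  0.2146 0.0718] [ 0.003 -0.005 -1.   ] q [ 0.15  0.58  1.43 -0.01  1.13 -1.17] gap 0.004141188621099049
shares [0.005 0.009 0.094]
turn shares [-1.36377263e-03  1.43944632e-03  5.23513022e-22]
```

View pics/w5.png

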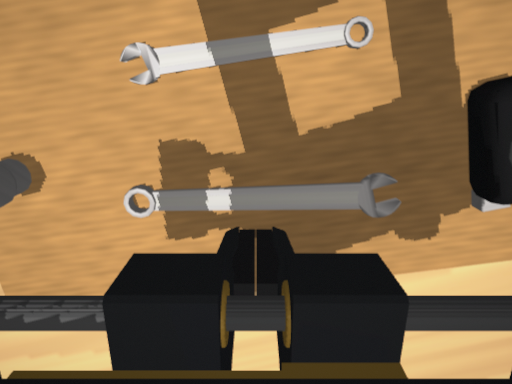

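The wrench spans columns 123–400 with the fingertips over its middle. Now the final descent.

Request:
play_rows:
  steps:
    - [[0,0.004,0.009,0.03,-0.001,0.001,0],[0,0.004,0.009,0.06,-0.001,0.001,0],[0,0.004,0.009,0.085,-0.001,0.001,0],[0,0.004,0.009,0.094,-0.001,0.001,0],[0,0.004,0.009,0.094,-0.001,0.001,0],[0,0.004,0.009,0.094,-0.001,0.001,0]]

```text
clock: 11.2
tcp_pos: [0.6461, 0.219, 0.0364]
eef_rot: [0.395, 3.112, -0.001]
contact_force: [-0.4, 0.6, 0.4]
finger_gap: 0.009
```

```bash
python3 -c "
from h import *
delta([.644,.2185,.034])
w=optics.grab_frame('wrist');cv2.imwrite('pics/w6.png',w['frame'][:,:,::-1])
p=optics.grab_frame('scene');cv2.imwrite('pics/s6.png',cv2.resize(p['frame'][140:300,260:470,::-1],None,fx=3.6,fy=3.6))
"
```

```text
11.2 [0.6461 0.219  0.0364] [ 0.004 -0.001 -1.   ] q [ 0.15  0.63  1.43 -0.    1.07 -1.16] gap 0.008721331884113932
shares [ 0.005 -0.002  0.006]
```

View pics/w6.png

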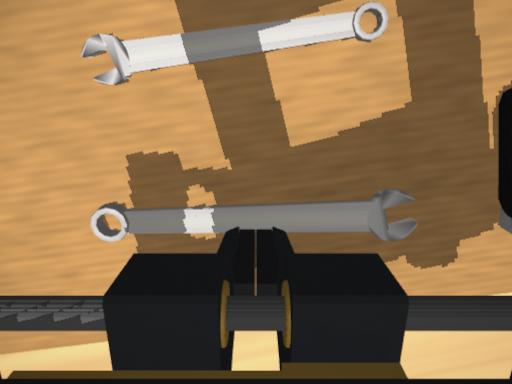

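View pics/s6.png

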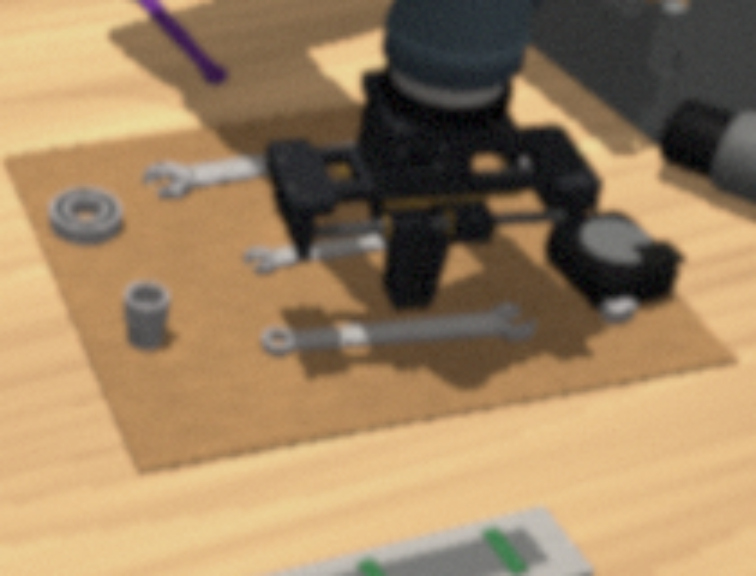

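Request:
play_rows:
  steps:
    - [[0,0.004,-0.001,0.005,0,0,0],[0,0.004,-0.001,0.005,0,0,0],[0,0.004,-0.001,0.005,0,0,0],[0,0.004,-0.001,0.005,0,0,0],[0,0.004,-0.001,0.005,0,0,0],[0,0.004,-0.001,0.005,0,0,0],[0,0.004,-0.001,0.005,0,0,0],[0,0.004,-0.001,0.005,0,0,0],[0,0.004,-0.001,0.005,0,0,0],[0,0.004,-0.001,0.005,0,0,0],[0,0.004,-0.001,0.005,0,0,0],[0,0.004,-0.001,0.005,0,0,0]]

```text
clock: 12.5
tcp_pos: [0.6447, 0.219, 0.0348]
eef_rot: [0.395, 3.112, -0.0]
contact_force: [-0.3, 0.6, 0.4]
finger_gap: 0.007
```

```bash
python3 -c "
from h import *
delta([.644,.2185,.034])
print(ctrl.close_job())
"
```

```text
12.5 [0.6447 0.219  0.0348] [ 0.005 -0.001 -1.   ] q [ 0.15  0.63  1.44 -0.    1.07 -1.16] gap 0.0071438046792159865
shares [ 0.001 -0.002  0.002]
the job is handed in; nothing more can be done
None
```

I pointed at the empty 180 mm pocket, then at the 180 mm steel wrench on the cardboard, and handed the job in at 12.5 s with the arm still pointing at the wrench.

- **Pocket:** with the fingers shut and pointing down, the tip held at about (0.531, -0.216, 0.051), 26 mm above the foam, for about 1.5 s. The first descent stopped 7 mm to the side, above the foam and nearer the 145 mm wrench's pocket but still over the empty pocket's edge. I corrected that before the hold.
- **Wrench:** I lifted to about 0.31 m, crossed over, and came straight down. The final reading was (0.645, 0.219, 0.035), 27 mm above the wrench's middle and within about 1 mm of my target in x, y and z. The tool was tilted by 0.3°.
- **Contact:** the reported forces were no more than about 1.4 N, which is sensor noise, so there was no sign of touching anything.
- **Disagreements:** the networks and my segmentations differed by up to about 4 mm on both points. I went with the outline centres.

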